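Put the palette away in the art-room drawer

ROBOT

A 6-joint arm with a two-finger parallel gripper is mounted at the origin on the work surface. World frame = base frame: x ahead of the robot, y to its left, z up, the work surface at z = 0. Lengths are in m, angles in rad, forces in N, time in s.
With the tool pointing down it reaches from about 0.325 to 0.9 m from the base axis. Payload 6.1 kg.
Tool frame: the origin (TCP) lies midway between the tips of the shut fingers; the grasp point (between the pads) lies 19 mm behind it; y points along the fingers, z is the direction in which the jaws open and shut, and the axes are right-handed (so a half turn about y gives the same grasp; the last joint's range is limited). The gripper opens to 85 mm and grips with 20 to 120 N. Pads are 22 mm wide; open, the fingers measure 114 mm over their backs; the gripper's body (76 mm by 85 mm) begins 54 mm behind the grasp point. The pads swing forward as they close: fully open they stand 13 mm farther back than shut.
Start: joints at [0.977, 0.22, 1.526, -0, 1.395, -0.126], TCP at [0.282, 0.558, 0.231] pointing down, gripper open.
Joint ranges: [-2.98, 2.98], [-0.91, 2.08], [0.09, 2.57], [-1.24, 4.39], [0.2, 2.65], [-2.68, 2.68]. Speed limits (rad/s): [2.57, 2.57, 3.01, 3.14, 3.14, 3.14].

INTERFACE

Orientations are given as a rotation vector (axis times angle).
In Python, from rig import bot gives the robot as it stands. Calls block until the motion is done:
- bot.move_pose(position, orientation): joint-space move of the TCP to a pose.
- bot.move_straight(position, rate=0.15, attitude=None, stop_force=None): straight line of the TCP; attitude=None keeps the orientation; rate is the mean speed in m/s. With stop_force (N) it stops when the force on the tool has changed by that much, and returns True; else False.
- bot.movej(angles): joint-space move.
- bot.gripper_open() and bot.grab(): open the fingers fully, or close them until they stop; the grip force is fixed at half the most.
- bot.hold(seconds).
- bot.inverse_kinematics(position, orientation): joint angles nearest the present ones, or None.
- bot.read_state(): the state.
- bot.capture(name): name is "side" or "top" or "wrist"; returns a dict with "image" (400x640x3 uint8, red, green, blue), "z_map" (400x640 float32, m along the optical axis (not along the pixel's ray), 0 where there is no reading), "K" (3x3 intrinsics, pixels), "origin" and "orientation" of the camera in the world. Camera axes: x right, y down, z forward; pixel columns grow to the right and rows downward; lengths in m; the calibration is good to about 2 mm. A picture is of the moment at which its call begins.
A pose or a line that the arm cannot do raises bot.IKError and nothing moves.
- bot.finish_job(): hands the job in, once; it reports no verdict.
Trained networks look in the newest picture that a camera, given by its name, has taken for a name from the list of things; names that differ only in an ending like _2 or _b are one class to them, and where a whole thing is asked for, a point or a joint stands for the part that bears it (a point fixed in the world has none). Each returns a list of dicts, best first, with "score" (0 to 1); they miss things now and then, are a little off and sometimes report something else, mostly with a low value. They report only what shows in the picture. A call takes as long as a camera call. They do not tell look-alikes from the thing itself.
- bot.look_for(camera, query): "centre" ([row, column] in pixels, amid what is visible of it).
- bot.trace(camera, query): "region" (400x640 bool, what is visible of it) and "centre" ([row, column] in pixels, amid what is visible of it).
The state is a dict: "clock": time; "joint_pos": joint angles; "qvel": joint speeds; "effort": joint torques, N m; "tcp_pos": TCP position; "tcp_rot": TCP orientation; "ft_force": force on the tool from outside, world axes, zero at the start; "torque": the same for the moment, N m; "grip_width": finger opening in m.
Only numpy, scipy, OpenCV 4.12 (cv2) and the standard library are available. Lean on these libraries where they do the work, as an engineer would, in place of code of your own. Each camera call takes 0.05 s, during which the arm holds its last target. There are 200 camera calls.

TASK

Put the white palette away in the drawer unit: turn the red catch on top anticlockwise to free the drawer, pull the drawer all the way out by its handle, and set the palette down gently, lying flat, in the large empty bay beside the paint pots. Leave the drawer fully out, do not tip the paint pots in it, and leave the stone, cup and mug where they stand.

Things in the scene. Friction and masses are not known exactly. Their poses are not given: they have to be found in the camera images.
- cabinet: low plywood unit, fixed, 240 deep x 300 wide x 150 mm high: one white-fronted drawer at the top, open foot with sketch pads below. Origin on the table under the middle of the case's front edge; +x runs into the case, +y along its front, z up; the drawer slides out along -x. The drawer front (14 mm thick) stands before the case, its top edge level with the case's top
- catch (a joint): angle of the red turn catch on the unit's top, near the front right corner as the robot sees it. 0 = locked: its steel tongue points out over the drawer front, the hooked tip hanging before a steel tab on the drawer. Grows anticlockwise seen from above; drawer free from 0.45 rad, stop at 1.65 (tongue along the front, pointing right). Stays where it is left
- catch_grip (a point): on the catch's vertical axis (22 mm behind the case's front edge, 95 mm right of its middle), 46 mm above the case's top. The grip is an upright red bar 44 long x 14 thick, 24 to 56 mm above the top, along this point's x; the 50 mm tongue below it (18 to 24 mm above the top) points along this point's -x. Its tip hangs to 4 mm above the top; the drawer's tab rises 15 mm above the top
- drawer (a joint): how far the drawer is out, in m; 0 = shut, stop at 0.15 (fully out)
- drawer_handle (a point): middle of the drawer's dark steel bow handle: a horizontal round bar 12 mm thick, 100 mm long along y, its centre line 42 mm in front of the drawer front and 23 mm below the case's top; 36 mm free gap between bar and front, open above and below. Moves with the drawer; axes as the cabinet's
- drawer_bay (a point): point on the drawer's floor in the large empty bay, at the middle of the part uncovered when fully out; moves with the drawer, axes as the cabinet's. The bay is 181 mm wide (y +-90), its floor 85 mm above the table, its walls 36 mm high; the drawer front's inner face is 75 mm off towards -x; the uncovered part ends 75 mm off towards +x, at the case's top board
- palette: white plastic palette with six round wells of dry colour, 110 (x) x 58 (y) x 16 mm (z), about 120 g, lying on the table left or right of the drawer unit; origin at the centre of its underside
- pot0: paint pot with yellow body, diameter 46, 44 mm high, loose and upright in the drawer's narrow right-hand bay; origin at the centre of its underside
- pot1: the same, with green body, behind it
- stone: rounded white painted stone, diameter 78, 37 mm high, loose on the table; origin at its underside. Leave alone
- cup: clear plastic cup, rim diameter 80, 85 mm high, loose on the table; origin at its underside. Leave alone
- brush_mug: blue ceramic mug, diameter 84, 100 mm high, loose on the table; origin at its underside. Leave alone
Things that resemble listed ones, but are neither listed nor needed, are in the scene too. Of the things like the palette, leave any that is green or purple; of the rest the larger one is meant.

How it is judged:
On the way, in this order (a step that is already met when the one before it is completed fails the run):
1. the catch is turned until the drawer is free (value of joint catch above 0.45 rad), for 0.1 s.
2. the drawer is pulled out to its stop (value of joint drawer above 0.135 m), for 0.2 s.
At the end, for the whole second after the job is handed in: The drawer is out to within 15 mm of its stop; the palette lies at rest, wells up and flat (within 0.1 rad) on the floor of the large empty bay; both paint pots stand upright (value of joint drawer above 0.135 m and x of palette in the frame of drawer_bay between -0.1 and 0.1 m and y of palette in the frame of drawer_bay between -0.085 and 0.085 m and z of palette in the frame of drawer_bay between -0.004 and 0.007 m and angle between palette's own z axis and vertical below 0.1 rad and linear speed of palette below 0.02 m/s and angle between each of pot0, pot1's own z axis and vertical below 0.3 rad); the robot touches nothing.
It fails at once if a paint pot tips over (more than 0.5 rad) (angle between any of pot0, pot1's own z axis and vertical above 0.5 rad).
It fails at once if the palette is dropped into the drawer (faster than 0.9 m/s just above the bay) (linear speed of palette above 0.9 m/s and x of palette in the frame of drawer_bay between -0.1 and 0.1 m and y of palette in the frame of drawer_bay between -0.085 and 0.085 m and z of palette in the frame of drawer_bay below 0.05 m).
It fails at once if the stone, cup or mug is moved more than 40 mm (distance of any of stone, cup, brush_mug from where it was at the start of the episode above 0.04 m).
It also fails if it takes over 72 s, if anything falls off the work surface, if the arm or the gripper's body presses on something with over 40 N, if the wrist force passes 120 N, or if a joint passes its speed limit or range.

## Working session

There is one attempt and no reset: what is moved stays moved. The work goes in short steps, each a Python script; the robot and the scene stay as the last script left them, time stands still between calls to the robot, and variables do not carry over. Pictures are saved under pics/ and viewed, about 8 in all and at most 12, crops included, and the job is handed in when it is done.

```bash
mkdir -p pics; ls; cat > h.py <<'E'
import numpy as np, cv2
from scipy.spatial.transform import Rotation as R
from rig import bot
def cap(n,save=None):
    c=bot.capture(n)
    if save: cv2.imwrite('pics/'+save,cv2.cvtColor(c['image'],cv2.COLOR_RGB2BGR))
    return c
def rot(c):
    o=np.array(c['orientation'],float)
    return o if o.shape==(3,3) else R.from_rotvec(o).as_matrix()
def cloud(c):
    z=c['z_map'];K=c['K'];v,u=np.indices(z.shape)
    p=np.stack([(u-K[0,2])/K[0,0]*z,(v-K[1,2])/K[1,1]*z,z],-1)
    P=p@rot(c).T+c['origin']; P[z==0]=np.nan
    return P
E
python3 - <<'E'
from h import *
for n in('top','side'):
    c=cap(n,n+'0.png');P=cloud(c);np.savez(n+'0.npz',P=P,im=c['image'])
    print(n,c['origin'],c['orientation'],c['K'][0,0])
    for q in('palette','cabinet','catch','drawer_handle','pot0','stone','cup','brush_mug'):
        for d in bot.trace(n,q)[:4]:
            m=d['region'];X=P[m];r,k=map(int,d['centre'])
            if m.sum(): print(q,round(d['score'],2),(r,k),m.sum(),np.nanmedian(X,0).round(3),np.nanmin(X,0).round(3),np.nanmax(X,0).round(3),c['image'][m].mean(0).round())
print(bot.read_state())
i=[cv2.imread(f'pics/{n}0.png') for n in('top','side')]
cv2.imwrite('pics/a.png',cv2.resize(np.vstack(i),(800*600//800*640//600 if 0 else 480,600)))
E
```

```text
pics
top [0.45664694 0.05606696 1.55205492] [-2.19864675  2.14680806 -0.08714881] 463.4899967994192
palette 0.92 (216, 188) 313 [0.513 0.513 0.008] [ 0.483  0.467 -0.008] [0.546 0.554 0.019] [161. 153. 147.]
palette 0.78 (226, 231) 600 [0.485 0.382 0.011] [ 0.428  0.351 -0.004] [0.539 0.415 0.024] [162. 155. 148.]
palette 0.69 (269, 254) 588 [0.342 0.309 0.011] [ 0.287  0.271 -0.004] [0.395 0.349 0.026] [100.  62. 102.]
palette 0.62 (226, 274) 538 [0.492 0.233 0.012] [ 0.436  0.198 -0.001] [0.549 0.268 0.023] [ 71. 107.  63.]
cabinet 0.78 (146, 341) 8439 [0.734 0.021 0.149] [ 0.568 -0.156 -0.009] [0.91  0.189 0.212] [162. 138. 107.]
cabinet 0.53 (226, 457) 369 [ 0.502 -0.364  0.031] [ 0.467 -0.399  0.016] [ 0.536 -0.332  0.045] [172. 165. 160.]
catch 0.65 (175, 374) 144 [ 0.64  -0.067  0.18 ] [ 0.599 -0.086  0.165] [ 0.665 -0.056  0.212] [149.  64.  64.]
catch 0.45 (224, 454) 379 [ 0.503 -0.361  0.031] [ 0.47  -0.399  0.015] [ 0.539 -0.33   0.045] [168. 162. 158.]
drawer_handle 0.97 (185, 336) 921 [0.619 0.033 0.139] [ 0.568 -0.12  -0.009] [0.642 0.189 0.169] [136. 132. 130.]
stone 0
[... 1791 characters left out ...]
0.611  0.343 -0.001] [0.728 0.43  0.102] [ 89. 104. 122.]
{'clock': 0.9, 'joint_pos': array([ 9.76895039e-01,  2.20398697e-01,  1.52649082e+00, -9.74199044e-07,
        1.39470706e+00, -1.26091196e-01]), 'qvel': array([-0.00174199,  0.00101307, -0.00079484, -0.00109058, -0.00174728,
       -0.00120823]), 'effort': array([-8.98461849e-06, -4.96838415e+01, -3.89736700e+01, -2.62462627e-04,
        8.74723301e-04, -3.29827412e-05]), 'tcp_pos': array([0.28182877, 0.55784489, 0.23130532]), 'tcp_rot': array([-1.53949819,  0.36681   , -0.36680924]), 'ft_force': array([ 0.23887782, -0.04401269,  0.19226975]), 'torque': array([-0.0015926 , -0.01847016,  0.03462255]), 'grip_width': 0.0856987958114801}
```

```bash
python3 - <<'E'
from h import *
d=np.load('top0.npz');P=d['P']
m=(abs(P[...,2]-.15)<.008)&(P[...,0]>.5)&(abs(P[...,1])<.3)
X=P[m];print(m.sum(),np.median(X[:,2]))
print('board rect',cv2.minAreaRect(X[:,:2].astype(np.float32)))
d2=np.load('side0.npz');Q=d2['P']
m2=(abs(Q[...,2]-.15)<.008)&(Q[...,0]>.5)&(abs(Q[...,1])<.3)
print('side rect',cv2.minAreaRect(Q[m2][:,:2].astype(np.float32)),np.median(Q[m2][:,2]))
# palette
for D in(P,Q):
    for cx in((.485,.382),(.51,.513)):
        w=(D[...,2]>.006)&(D[...,2]<.035)&(np.hypot(D[...,0]-cx[0],D[...,1]-cx[1])<.075)
        Y=D[w];print('pal',cv2.minAreaRect(Y[:,:2].astype(np.float32)),np.median(Y[:,2]),w.sum())
a=cv2.resize(cv2.imread('pics/top0.png')[100:300,150:500],None,fx=2.2,fy=2.2);b=cv2.imread('pics/side0.png')
cv2.imwrite('pics/top_crop.png',a)
cv2.imwrite('pics/side_crop.png',cv2.resize(b[130:330,180:540],None,fx=2.2,fy=2.2))
E
```

```text
7726 0.14941786435486348
board rect ((0.7374576330184937, 0.02124597132205963), (0.30026471614837646, 0.26926714181900024), 86.9430923461914)
side rect ((1.3375227451324463, 0.07439903914928436), (1.5021098852157593, 0.34350505471229553), 4.076334476470947) 0.14961032625972281
pal ((0.4938921630382538, 0.37192434072494507), (0.12905444204807281, 0.12182088196277618), 17.3957576751709) 0.012433456206460969 517
pal ((0.5089017152786255, 0.5141948461532593), (0.09652768075466156, 0.1338815838098526), 78.88021850585938) 0.009879256342434584 256
pal ((0.47940054535865784, 0.3860345482826233), (0.11108865588903427, 0.06546831876039505), 6.077908515930176) 0.013526024167581419 414
pal ((0.5084425210952759, 0.513357400894165), (0.08957123756408691, 0.04370807856321335), 71.4601821899414) 0.010878962700719808 152
```

View pics/top_crop.png

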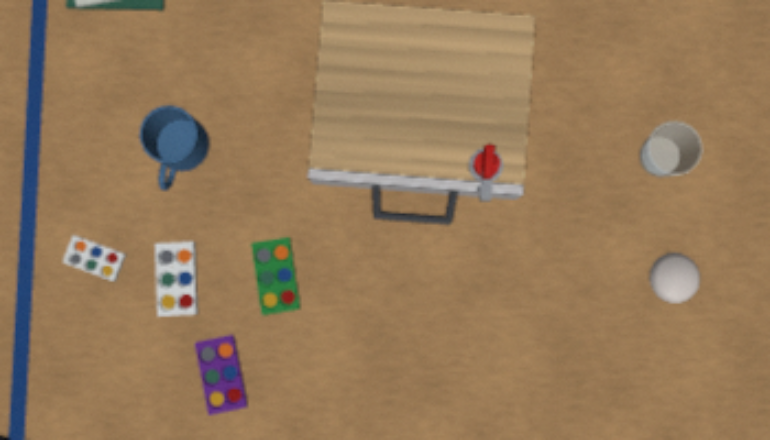

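View pics/side_crop.png

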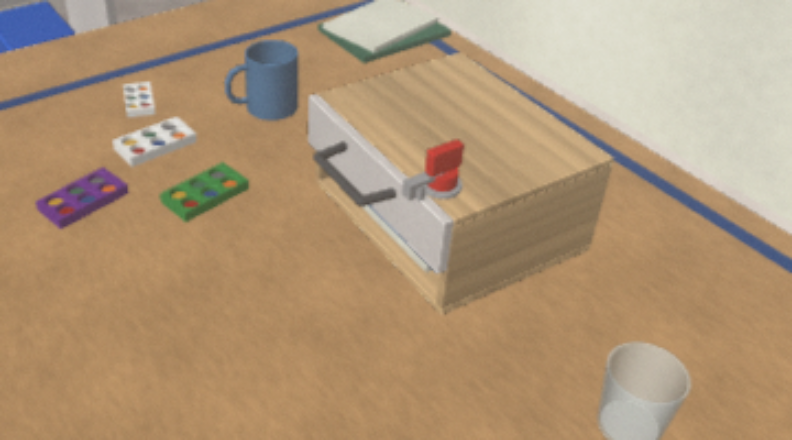

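```bash
cat >> h.py <<'E'
def att(yaw):
    "tool down, jaws opening along world direction yaw"
    y=np.array([0,0,-1.]);z=np.array([np.cos(yaw),np.sin(yaw),0])
    return R.from_matrix(np.stack([np.cross(y,z),y,z],1)).as_rotvec()
E
python3 - <<'E'
from h import *
c=np.array([.649,-.069,.178])
for s in(0,np.pi):
    for t in(0,.5,1,1.5,1.65):
        q=bot.inverse_kinematics(c,att(np.radians(86.9)+s+t)); print(s,t,None if q is None else np.round(q,2))
for s in (0,np.pi):print('palette',bot.inverse_kinematics([.485,.382,.0],att(np.radians(96)+s)))
for s in (0,np.pi):print('handle',bot.inverse_kinematics([.55,.03,.097],att(np.radians(-3)+s)))
for s in (0,np.pi):print('handle2',bot.inverse_kinematics([.40,.035,.097],att(np.radians(-3)+s)))
for a in(0,):
    bot.move_pose([.60,.03,.42],att(np.radians(86.9)))
    c=cap('wrist','w1.png');P=cloud(c);np.savez('w1.npz',P=P,im=c['image']);print(c['origin'],bot.read_state()['joint_pos'])
    m=(abs(P[...,2]-.15)<.006)&(np.hypot(P[...,0]-.7,P[...,1])<.3); print(m.sum())
    im=c['image'].astype(int)
    red=(im[...,0]>90)&(im[...,1]<.5*im[...,0])&(P[...,2]>.198)&(P[...,2]<.215)
    print('redtop',red.sum(),P[red].mean(0) if red.any() else 0,cv2.minAreaRect(P[red][:,:2].astype(np.float32)) if red.any() else 0)
    dark=(im.max(-1)<110)&(abs(P[...,2]-.131)<.006)&(abs(P[...,1]-.03)<.08)
    Y=P[dark];print('handle',dark.sum(),cv2.minAreaRect(Y[:,:2].astype(np.float32)) if dark.any() else 0)
E
```

```text
0 0 [-0.23  0.32  1.5  -0.    1.31 -1.74]
0 0.5 [-0.23  0.32  1.5  -0.    1.31 -2.24]
0 1 None
0 1.5 None
0 1.65 None
3.141592653589793 0 [-0.23  0.32  1.5   0.    1.31  1.4 ]
3.141592653589793 0.5 [-0.23  0.32  1.5   0.    1.31  0.9 ]
3.141592653589793 1 [-0.23  0.32  1.5   0.    1.31  0.4 ]
3.141592653589793 1.5 [-0.23  0.32  1.5   0.    1.31 -0.1 ]
3.141592653589793 1.65 [-0.23  0.32  1.5   0.    1.31 -0.25]
palette [ 5.39491745e-01  4.63564041e-01  1.69044606e+00 -4.44089210e-16
  9.87582555e-01 -1.13602434e+00]
palette [ 5.39491745e-01  4.63564041e-01  1.69044606e+00 -4.44089210e-16
  9.87582555e-01  2.00556832e+00]
handle [-0.08869428  0.18211087  1.83779188  0.          1.1216899  -0.03633441]
handle None
handle2 [-0.10974658 -0.18861888  2.20747297  0.          1.12273857 -0.0573867 ]
handle2 None
[0.52720516 0.03501806 0.56190217] [-7.99111179e-02  1.13272791e-01  1.30128869e+00  2.48217046e-04
  1.72764283e+00 -1.59773138e+00]
32141
redtop 417 [ 0.64554972 -0.06415995  0.20483313] ((0.6463536620140076, -0.06469275802373886), (0.014182783663272858, 0.04220222681760788), 88.10249328613281)
handle 1138 ((0.592537522315979, 0.03349384665489197), (0.11898844689130783, 0.04725462198257446), 86.75706481933594)
```

View pics/w1.png

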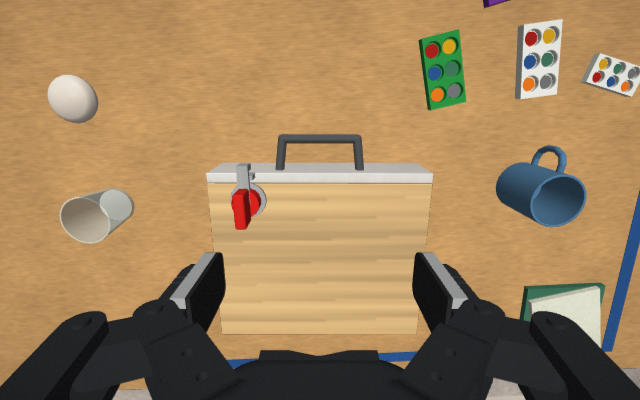

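```bash
python3 - <<'E'
from h import *
d=np.load('w1.npz');P=d['P']
w=(P[...,2]>.011)&(P[...,2]<.022)&(np.hypot(P[...,0]-.485,P[...,1]-.382)<.072)&(d['im'].min(-1)>0)
Y=P[w];print('pal',cv2.minAreaRect(Y[:,:2].astype(np.float32)),w.sum())
Y=Y[Y[:,2]>.0]; 
c=np.array([.647,-.065]);a0=np.radians(86.9)+np.pi
bot.move_pose([*c,.30],att(a0))
print(bot.move_straight([*c,.178],rate=.1,stop_force=15))
bot.grab();s=bot.read_state();print(s['grip_width'],s['ft_force'],s['tcp_pos'],s['clock'])
for t in np.arange(.15,1.36,.15):
    bot.movej(bot.inverse_kinematics([*c,.178],att(a0+t)))
s=bot.read_state();print(s['ft_force'],s['torque'],s['tcp_pos'],s['clock'])
bot.gripper_open();bot.move_straight([*c,.30],rate=.2)
bot.move_pose([.56,.033,.40],att(np.radians(-3.1)))
c=cap('wrist','w2.png');np.savez('w2.npz',P=cloud(c),im=c['image'])
print(bot.read_state()['clock'])
E
```

```text
pal ((0.4831336736679077, 0.3876352906227112), (0.11024262756109238, 0.06094735860824585), 4.439680099487305) 1849
False
0.013062774939450416 [-1.01212609 -2.06483936  2.20523852] [ 0.64699043 -0.06556548  0.17828081] 7.8083
[-2.30404357 -5.58239272  2.34489988] [-0.96712647  0.24577289  0.05192395] [ 0.6471642  -0.0658489   0.17825914] 10.2083
12.4167
```

View pics/w2.png

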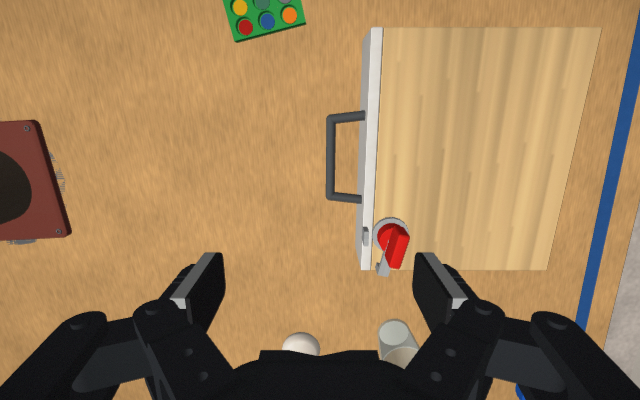

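```bash
python3 - <<'E'
from h import *
d=np.load('w2.npz');P=d['P'];im=d['im'].astype(int)
ex=np.array([np.cos(np.radians(3.1)),-np.sin(np.radians(3.1))])
near=abs(P[...,1]-.033)<.03
b=near&(abs(P[...,2]-.130)<.006)&(im.max(-1)<120)&(P[...,0]<.6);X=P[b]
s=X[:,:2]@ex;print('bar',b.sum(),np.percentile(s,[2,50,98]),np.polyfit(X[:,1],X[:,0],1),X[:,2].max())
f=near&(abs(P[...,2]-.150)<.004)&(P[...,0]<.66);X=P[f];s2=X[:,:2]@ex;print('front',np.percentile(s2,[1,2,5]))
bar=np.percentile(s,50); ey=np.array([-ex[1],ex[0]])
p=ex*(bar-.0255)+ey*(np.array([.575,.0335])@ey)
print(p)
A=att(np.radians(-3.1))
bot.move_pose([*p,.25],A)
print('touch',bot.move_straight([*p,.097],rate=.08,stop_force=10))
st=bot.read_state();print(st['tcp_pos'],st['ft_force'],st['clock'])
c=cap('side','s3.png');cv2.imwrite('pics/s3c.png',cv2.resize(cv2.imread('pics/s3.png')[100:320,260:520],None,fx=2.5,fy=2.5))
E
```

```text
bar 416 [0.56659048 0.57180051 0.5772811 ] [0.04693145 0.57290461] 0.13504631795012045
front [0.61426085 0.61461094 0.61579455]
[0.54899168 0.03490856]
touch False
[0.54933863 0.03487542 0.09746591] [-0.56929481 -0.63025888 -0.2364408 ] 15.1333
```

View pics/s3c.png

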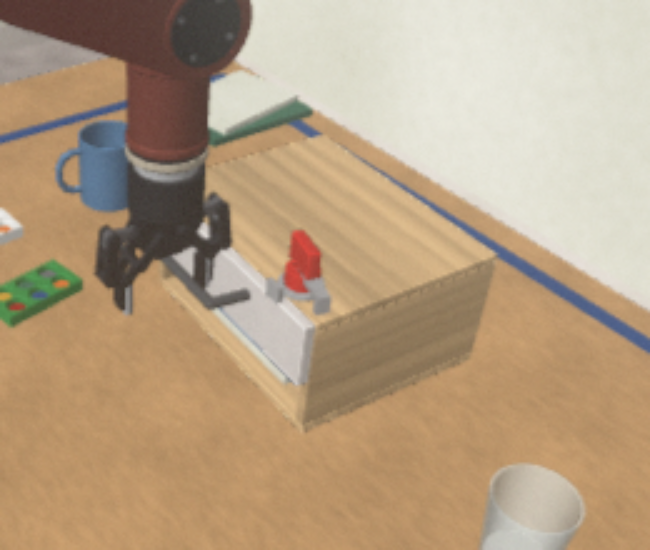

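The rear finger hangs in the gap behind the bar (crop ~(205,265)) and the catch is turned clear, so I pull next.

```bash
python3 - <<'E'
from h import *
ex=np.array([np.cos(np.radians(3.1)),-np.sin(np.radians(3.1))])
A=att(np.radians(-3.1))
p=bot.read_state()['tcp_pos']
def go(d,r,f):
    t=p.copy();t[:2]-=ex*d
    h=bot.move_straight(t,rate=r,stop_force=f,attitude=A);s=bot.read_state();print(d,h,(p-s['tcp_pos'])[:2]@ex,s['ft_force'],s['clock']);return h
go(.145,.06,50); go(.175,.04,40)
s=bot.read_state()['tcp_pos'];q=s.copy();q[:2]+=ex*.008
bot.move_straight(q,rate=.05,attitude=A)
q[2]=.25;bot.move_straight(q,rate=.2,attitude=A)
bot.move_pose([.45,.06,.45],att(np.radians(86.9)))
c=cap('wrist','w4.png');np.savez('w4.npz',P=cloud(c),im=c['image'])
for n in('pot0','pot1'): print(n,[(round(d['score'],2),np.round(d['centre'])) for d in bot.look_for('wrist',n)])
print(bot.read_state()['clock'])
E
```

```text
0.145 False 0.1449303747637263 [0.79510019 0.49100224 0.48935105] 17.7417
0.175 True 0.16095803730221042 [ 3.41435705 -0.24359044  0.72207166] 18.3083
pot0 [(0.83, array([244., 249.]))]
pot1 [(0.83, array([244., 249.]))]
21.05
```

View pics/w4.png

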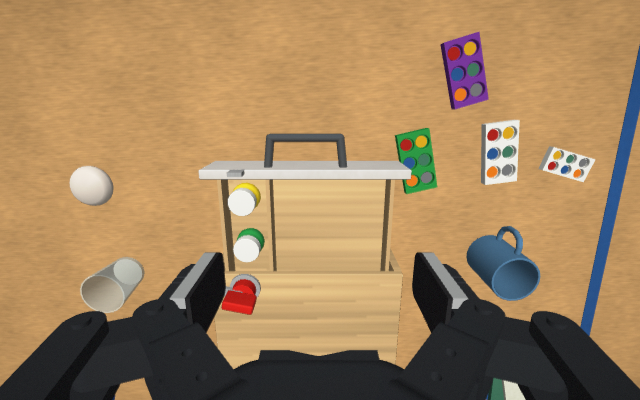

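```bash
python3 - <<'E'
from h import *
d=np.load('w4.npz');P=d['P'];im=d['im'].astype(int)
t=np.radians(3.1);ex=np.array([np.cos(t),-np.sin(t)]);ey=np.array([np.sin(t),np.cos(t)])
f=(abs(P[...,2]-.085)<.005)&(P[...,0]>.44)&(P[...,0]<.66)&(abs(P[...,1])<.2)
n,l,s,_=cv2.connectedComponentsWithStats(f.astype(np.uint8));k=1+s[1:,4].argmax();X=P[l==k]
u=X[:,:2]@ex;v=X[:,:2]@ey;U=np.percentile(u,[.5,99.5]);V=np.percentile(v,[.5,99.5]);print('floor',s[k],U,V,np.median(X[:,2]))
# wall tops z~.121
fr=(abs(P[...,2]-.150)<.004)&(P[...,0]<.52)&(P[...,0]>.4)&(abs(P[...,1])<.2)
print('front top',np.percentile(P[fr][:,:2]@ex,[2,98]))
w=(abs(P[...,2]-.121)<.006)&(P[...,0]>.48)&(P[...,0]<.6)&(abs(P[...,1]-.03)<.2)
h,e=np.histogram(P[w][:,:2]@ey,bins=np.arange(-.14,.2,.005));print([(round(a,3),b) for a,b in zip(e,h) if b>20])
w=(P[...,2]>.009)&(P[...,2]<.024)&(np.hypot(P[...,0]-.483,P[...,1]-.385)<.08)
n,l,s,c=cv2.connectedComponentsWithStats(w.astype(np.uint8));k=1+s[1:,4].argmax()
Y=P[l==k];print('pal',cv2.minAreaRect(Y[:,:2].astype(np.float32)),s[k,4],Y.mean(0),np.percentile(Y[:,2],[5,50,95]))
E
```

```text
floor [ 273  180  114   91 9753] [0.49445028 0.6556088 ] [0.01048193 0.19315914] 0.08451617890435792
front top [0.46452872 0.47782666]
[(np.float64(-0.07), np.int64(173)), (np.float64(-0.065), np.int64(184)), (np.float64(-0.04), np.int64(21)), (np.float64(-0.035), np.int64(21)), (np.float64(-0.03), np.int64(22)), (np.float64(-0.025), np.int64(29)), (np.float64(-0.02), np.int64(35)), (np.float64(-0.015), np.int64(36)), (np.float64(0.0), np.int64(30)), (np.float64(0.005), np.int64(226)), (np.float64(0.01), np.int64(51)), (np.float64(0.19), np.int64(123))]
pal ((0.48322632908821106, 0.3876831531524658), (0.11031468212604523, 0.05988924205303192), 4.692099094390869) 1555 [0.48169206 0.38666502 0.01423904] [0.0093749  0.01505332 0.01712654]
```

```bash
python3 - <<'E'
from h import *
A=att(np.radians(94.7));p=[.4833,.3875]
bot.move_pose([*p,.15],A)
print('touch',bot.move_straight([*p,-.001],rate=.1,stop_force=8));s=bot.read_state();print(s['tcp_pos'],s['ft_force'])
bot.grab();s=bot.read_state();print(s['grip_width'],s['ft_force'],s['tcp_pos'])
bot.move_straight([*p,.12],rate=.1)
bot.move_straight([*p,.30],rate=.2);bot.hold(.2)
s=bot.read_state();print(s['grip_width'],s['ft_force'],s['clock'])
c=cap('wrist','w5.png');c=cap('side','s5.png')
cv2.imwrite('pics/m5.png',np.hstack([cv2.imread('pics/w5.png')[:,100:540][::1],cv2.imread('pics/s5.png')[0:400,150:500]]))
E
```

```text
touch False
[ 4.83891938e-01  3.87867445e-01 -1.41092251e-04] [-0.33399749  0.10687187  0.69046361]
0.05635516711850349 [-0.32756852 -0.23924328  4.24354648] [ 4.83947588e-01  3.87935079e-01 -8.79888551e-05]
0.055925163805760174 [ 0.05980093  0.51624531 -1.60254322] 27.325
```

View pics/m5.png

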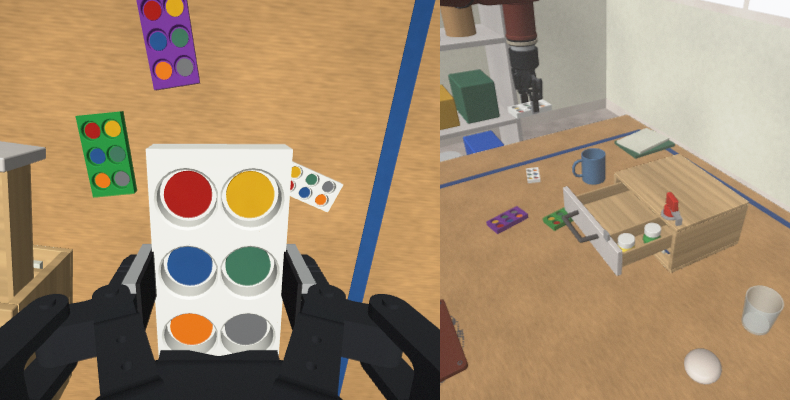

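The palette is held level. Pots are upright and the drawer is out, so I place it next.

```bash
python3 - <<'E'
from h import *
t=np.radians(3.1);ex=np.array([np.cos(t),-np.sin(t)]);ey=np.array([np.sin(t),np.cos(t)])
b=ex*.554+ey*.102;print(b);A=att(np.radians(86.9))
bot.move_straight([*b,.30],rate=.2,attitude=A);bot.hold(.2)
bot.move_straight([*b,.12],rate=.1,attitude=A)
print('touch',bot.move_straight([*b,.0835],rate=.03,attitude=A,stop_force=5));s=bot.read_state();print(s['tcp_pos'],s['ft_force'])
bot.hold(.2);bot.gripper_open()
s=bot.read_state();print(s['grip_width'],s['ft_force'])
bot.move_straight([*b,.30],rate=.15)
bot.move_pose([.47,.08,.42],A)
c=cap('wrist','w6.png');P=cloud(c);im=c['image']
bot.hold(.3)
w=(P[...,2]>.093)&(P[...,2]<.107)&(abs((P[...,:2]@ex)-.554)<.08)&(abs((P[...,:2]@ey)-.102)<.085)
X=P[w];g=np.c_[X[:,:2],np.ones(len(X))];k=np.linalg.lstsq(g,X[:,2],rcond=None)[0]
print('palette',cv2.minAreaRect(X[:,:2].astype(np.float32)),np.median(X[:,2]),'slope',k[:2])
fr=(abs(P[...,2]-.150)<.004)&(P[...,0]<.55)&(P[...,0]>.4)&(abs(P[...,1])<.2)
print('front top',np.percentile(P[fr][:,:2]@ex,[2,98]),bot.read_state()['clock'])
E
```

```text
[0.55870535 0.07189108]
touch True
[0.55866633 0.07185988 0.08484568] [ 0.65814015 -0.22988725  4.80316951]
0.0854360143003305 [-0.19429561 -0.21353389  0.61966921]
palette ((0.5582404732704163, 0.07260313630104065), (0.05805814638733864, 0.1103237122297287), 86.70995330810547) 0.09983357380372676 slope [-3.53151202e-05  2.57342559e-03]
front top [0.46476221 0.47840315] 35.6333
```

View pics/w6.png

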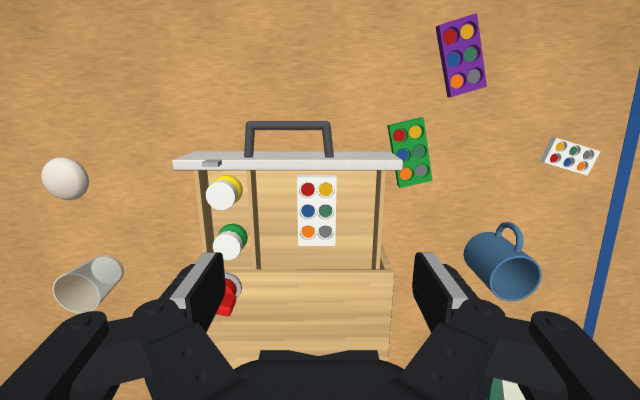

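The palette lies flat in the bay around (317,210), the pots are upright, and the drawer has not moved.

```bash
python3 -c "
from h import *
bot.finish_job()"
```

```text
the job is handed in; nothing more can be done
```

The palette is in the drawer and the job was handed in at about 36 s of the 72 s allowed. It gave no verdict.

- **Catch:** I gripped the red bar and turned it about 1.35 rad anticlockwise. The pictures show the tongue clear of the drawer's tab, pointing right along the front.
- **Drawer:** I hooked the handle with one open finger and pulled until it met the stop. The tool had moved 161 mm, including about 10 mm of slack. The drawer front measured at the same place before and after the palette went in.
- **Palette:** I took the larger white one and lowered it until a 5 N touch, then released it. It lies flat (slope below 0.003) within about 2 mm of the bay's middle. Its top is 100 mm above the table; a palette on the bay floor should measure 101 mm.
- **Everything else:** Both paint pots stand upright. I judged the stone, cup and mug by eye in the last picture and did not measure them again; they look unmoved. The arm is clear of everything.

No check failed or disagreed.

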